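Start a wing screw square with a T-handle driver

ROBOT

A 6-joint arm with a two-finger parallel gripper is mounted at the origin on the work surface. World frame = base frame: x ahead of the robot, y to its left, z up, the work surface at z = 0. Lengths are in m, angles in rad, forces in N, time in s.
With the tool pointing down it reaches from about 0.275 to 0.725 m from the base axis. Payload 15.9 kg.
Tool frame: the origin (TCP) lies midway between the tips of the shut fingers; the grasp point (between the pads) lies 19 mm behind it (manip.pinch_z is the distance from the TCP to the grasp point, in m); z points along the fingers, x is the direction in which the jaws open and shut, and the axes are right-handed (so a half turn about z gives the same grasp; the last joint's range is limited). The gripper opens to 85 mm and grips with 20 to 120 N. Pads are 22 mm wide; open, the fingers measure 114 mm over their backs; the gripper's body (76 mm by 85 mm) begins 54 mm behind the grasp point. The pads swing forward as they close: fully open they stand 13 mm farther back than shut.
Start: joints at [1.188, 0.213, -0.034, 1.323, 0, 1.571], TCP at [0.187, 0.464, 0.231] pointing down, gripper open.
Joint ranges: [-2.98, 2.98], [-0.74, 1.72], [-1.14, 1.35], [-2.1, 2.04], [-1.57, 1.44], [-3.14, 3.14]. Speed limits (rad/s): [1.89, 1.89, 2.39, 2.57, 3.14, 3.14].

INTERFACE

Orientations are given as [roll, pitch, yaw] about the fixed x, y, z axes, in that order (R = Rz(yaw) Ry(pitch) Rx(roll)).
In Python, from rig import manip gives the robot as it stands. The module is installed in compiled form; this text tells all that it offers.
- The arm moves only by the tool jog_arm, never from a script. Its argument "commands" is a list of rows, each an object of numbers: "tx", "ty", "tz": the shift along the tool's x, y, z in mm; "ax", "ay", "az": the turn, a rotation vector about the tool's x, y, z in degrees; "claw": the closure, from 0 (fully open) to 1 (shut). A call has 1 to 20 rows; each row is the pose to reach, as a shift and turn from the pose commanded when the call began, along the tool's axes at that moment; what a row does not reach only later rows make up. A row lasts 1/8 s, in which the tool goes at most 62.5 mm and 10.7 degrees, less where a joint would pass 70% of its speed; a pose out of reach is approached as far as the arm can. A call with a gripper value outside its range is refused whole. The fingers move at their own pace and stop on an object; "force" is the grip in N (left out, the last holds). Time passes only in rows, so rows that repeat a pose let the fingers close. It gives the time, the measured TCP pose, the force and the opening at its end, in the units of the state.
- manip.get_obs(): the state, without advancing time (a new reading comes with each control period).
- manip.grab_frame(name): name is "scene" or "top" or "wrist"; returns the picture (420x560x3 uint8, red, green, blue); there is no depth.
- manip.camera_info(name): a dict with "vertical_fov" (degrees; the focal length in pixels is half the picture's height over the tangent of half this angle, whatever the lens; pixels are square), "cx", "cy" (the principal point, pixels), "cam_to_world" (4x4, takes a point from camera to world coordinates); the wrist camera has in their place "tool_from_camera" (4x4, takes a point from camera to tool coordinates, whose origin is the TCP and whose axes are the tool frame's). Camera axes: x right, y down, z forward; pixel columns grow to the right and rows downward; lengths in m; the calibration is good to about 2 mm. A picture is of the moment at which its call begins: read the wrist's pose just before it. camera_info takes no time and is no camera call.
- manip.close_job(): hands the job in, once; it reports no verdict.
The state is a dict: "time": time; "joint_positions": joint angles; "joint_velocities": joint speeds; "joint_efforts": joint torques, N m; "eef_pos": TCP position; "eef_rot": TCP orientation; "contact_force": force on the tool from outside, world axes, zero at the start; "moment": the same for the moment, N m; "width": finger opening in m.
Only numpy, scipy, OpenCV 4.12 (cv2) and the standard library are available. Lean on these libraries where they do the work, as an engineer would, in place of code of your own. Each camera call takes 0.05 s, during which the arm holds its last target.

TASK

Take the teal T-handled fork driver and stand it upright and centred over the brass wing screw in the timber, jaws down on the washer with the wing in the slot, before the screw turns at all. Then turn it clockwise (seen from above) until the screw itself has turned at least 30 degrees, let go, and leave the driver standing upright on the screw. Leave the yellow driver where it stands.

Things in the scene. Friction and masses are not known exactly. Their poses are not given: they have to be found in the camera images.
- driver: Right tool: loose upright T-handle driver, 0.35 kg. Teal crossbar along its y, 90 long, 16 thick (x), 85 to 107 mm above the origin; pinch it at the middle. Below: 14 mm stem, then a 40 (x) by 44 (y) mm steel fork: two flat jaws 32 deep; the slot between, along y, parallel to the crossbar, is 30 wide and open-ended. Origin: centre of the jaws' feet, z up. Half a turn makes no difference.
- screw (a joint): Turn of the wing screw, rad: 0 at the start, grows clockwise seen from above, stays where left. It takes about 0.1 N m and does not rise or sink. With slot and wing lined up, the driver first turns freely by about 28 degrees (0.49 rad) before its jaws take the wing along.
- screw_head (a point): Point on the upright screw axis at the top of the brass wing, y along the wing; turns with it. The wing is an upright blade 48 long (y), 8 thick, hub 14 mm; its top is 27 mm above a fixed steel washer 64 mm wide, whose face is 63 mm above the bench on a fixed timber 90 by 240 mm. With its jaws on the washer, the driver's origin is 27 mm below this point.
- yellow_driver: Wrong tool, leave alone: the same T-handle in yellow with a round dark 36 mm socket instead of jaws; 107 mm tall, standing loose and upright on the bench. Origin: centre of its underside.
Mind the look-alikes: they are no part of the job. What is shaped like the driver but blue or pink is not meant.

How it is judged:
By the outcome, as a careful person would: the job done as asked, in the order asked, and still so for the second after the job is handed in, with the robot touching nothing.
It also fails if it takes over 48 s, if anything falls off the work surface, if the arm or the gripper's body presses on something with over 40 N, if the wrist force passes 120 N, or if a joint passes its speed limit or range.

## Working session

There is one attempt and no reset: what is moved stays moved. The work goes in short steps, Python scripts to look and compute and a tool call to move; the robot and the scene stay as the last step left them, time stands still between calls to the robot, and variables do not carry over. Pictures are saved under pics/ and viewed, and the job is handed in when it is done.

Besides the shell and the picture viewer there is one more tool, called after "Call:" as name(argument=value, ...), one argument or row to a line, values as JSON. jog_arm: Moves the arm, as the interface text tells. Its arguments: {"type":"object","properties":{"commands":{"type":"array"},"force":{"type":"number"}},"required":["commands"]}

```bash
mkdir -p pics
python3 - <<'E'
from rig import manip
import cv2,numpy as np
print(manip.get_obs()); print(manip.pinch_z)
for n in ["scene","top","wrist"]:
    print(n,manip.camera_info(n))
    cv2.imwrite(f"pics/{n}0.png",manip.grab_frame(n)[:,:,::-1])
E
```

```text
{'time': 0.0, 'joint_positions': array([ 1.18801155e+00,  2.13408021e-01, -3.50408009e-02,  1.32350825e+00,
        2.55324001e-05,  1.57082008e+00]), 'joint_velocities': array([ 5.71018457e-04,  6.52928346e-04,  3.69354850e-04,  2.67406651e-04,
       -1.14032681e-03, -8.12619517e-05]), 'joint_efforts': array([ 1.42717279e-03, -6.86161852e+01,  4.87116086e+01,  1.75053516e-02,
       -2.30041735e-05, -2.12023184e-05]), 'eef_pos': array([0.18661922, 0.46350443, 0.23079751]), 'eef_rot': array([-3.14156715e+00,  1.16074259e-03,  1.18798780e+00]), 'contact_force': array([-0.88053592,  0.03014136,  0.32538348]), 'moment': array([0.03707111, 0.00849519, 0.04993177]), 'width': 0.08555128664475121}
0.0187
scene {'vertical_fov': 50.867060950948606, 'cx': 278.61613810037767, 'cy': 202.2811163597101, 'cam_to_world': array([[-0.87541898,  0.31679121, -0.3650821 ,  0.85599978],
       [ 0.4832701 ,  0.58858346, -0.64808914,  0.67781796],
       [ 0.00957234, -0.74378279, -0.66835285,  0.67976515],
       [ 0.        ,  0.        ,  0.        ,  1.        ]])}
top {'vertical_fov': 54.5776729200408, 'cx': 281.52212037742316, 'cy': 214.21887062786084, 'cam_to_world': array([[-0.04308686, -0.97856242,  0.20139295,  0.33070374],
       [-0.99904839,  0.04356742, -0.00204783,  0.10362305],
       [-0.00677024, -0.20128954, -0.97950839,  1.09001063],
       [ 0.        ,  0.        ,  0.        ,  1.        ]])}
wrist {'vertical_fov': 60.01999953903237, 'cx': 284.40539464504474, 'cy': 215.91493821728136, 'tool_from_camera': array([[ 9.99998586e-01,  3.13878407e-05, -1.68134761e-03,
         1.13446511e-03],
       [ 4.87931607e-04,  9.51398133e-01,  3.07963237e-01,
        -7.86334539e-02],
       [ 1.60929727e-03, -3.07963622e-01,  9.51396772e-01,
        -1.43206877e-01],
       [ 0.00000000e+00,  0.00000000e+00,  0.00000000e+00,
         1.00000000e+00]])}
```

View pics/scene0.png

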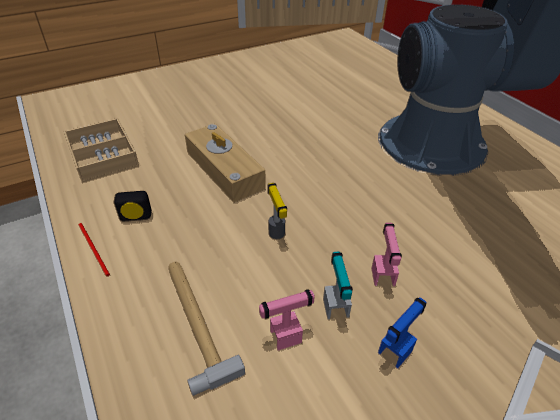

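View pics/top0.png

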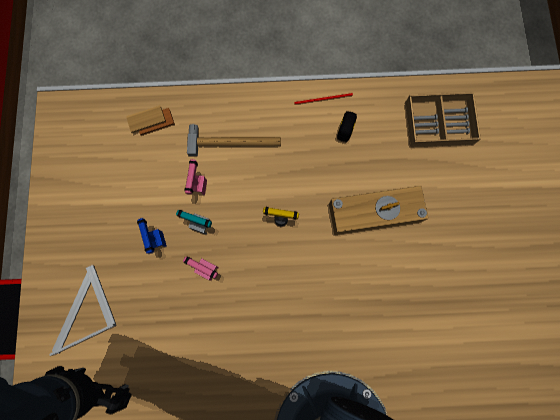

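View pics/wrist0.png

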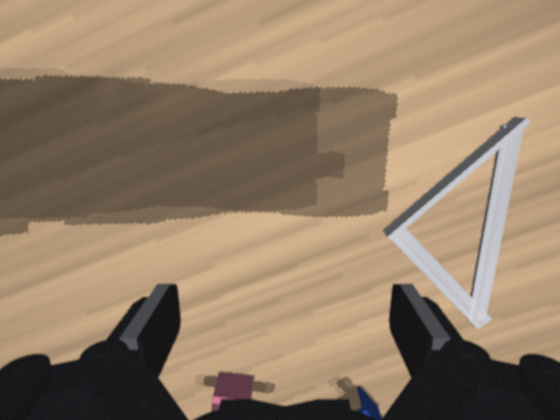

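```bash
cat > h.py <<'E'
from rig import manip
import cv2,numpy as np
from scipy.spatial.transform import Rotation as R
def cam(n,obs=None):
    c=manip.camera_info(n); f=210/np.tan(np.radians(c["vertical_fov"]/2))
    if n=="wrist":
        T=np.eye(4);T[:3,:3]=R.from_euler("xyz",obs["eef_rot"]).as_matrix();T[:3,3]=obs["eef_pos"]
        M=T@np.array(c["tool_from_camera"])
    else: M=np.array(c["cam_to_world"])
    return f,c["cx"],c["cy"],M
def ray(C,p):
    f,cx,cy,M=C
    d=M[:3,:3]@np.array([(p[0]-cx)/f,(p[1]-cy)/f,1]); return M[:3,3],d/np.linalg.norm(d)
def onz(C,p,z):
    o,d=ray(C,p); return o+d*(z-o[2])/d[2]
def tri(C1,p1,C2,p2):
    A=np.zeros((3,3));b=np.zeros(3);rs=[ray(C1,p1),ray(C2,p2)]
    for o,d in rs:
        P=np.eye(3)-np.outer(d,d);A+=P;b+=P@o
    x=np.linalg.solve(A,b); return x,[np.linalg.norm((np.eye(3)-np.outer(d,d))@(x-o)) for o,d in rs]
def proj(C,X):
    f,cx,cy,M=C; q=M[:3,:3].T@(np.array(X)-M[:3,3]); return f*q[0]/q[2]+cx,f*q[1]/q[2]+cy
def mask(img,lo,hi,box=None):
    m=cv2.inRange(cv2.cvtColor(img,cv2.COLOR_RGB2HSV),lo,hi)
    if box is not None:
        k=np.zeros_like(m);x0,y0,x1,y1=box;k[y0:y1,x0:x1]=1;m=m*k
    n,l,s,c=cv2.connectedComponentsWithStats(m); i=1+np.argmax(s[1:,4]); return (l==i).astype(np.uint8)*255
def grab(n,fn):
    o=manip.get_obs(); im=manip.grab_frame(n); cv2.imwrite("pics/"+fn,im[:,:,::-1]); return im,cam(n,o),o
def big(im,box,s,fn):
    x0,y0,x1,y1=box; cv2.imwrite("pics/"+fn,cv2.resize(im[y0:y1,x0:x1],None,fx=s,fy=s,interpolation=cv2.INTER_CUBIC)[:,:,::-1])
E
python3 - <<'E'
from h import *
s=cv2.imread("pics/scene0.png")[:,:,::-1].copy();t=cv2.imread("pics/top0.png")[:,:,::-1].copy()
Cs,Ct=cam("scene"),cam("top")
for nm,lo,hi in [("teal",(80,120,60),(98,255,255)),("yellow",(23,170,90),(32,255,255))]:
    P=[]
    for im,box in ((s,(260,180,360,310)),(t,(150,180,310,250))):
        m=mask(im,lo,hi,box); r=cv2.minAreaRect(cv2.findNonZero(m)); c=cv2.moments(m,True); P.append((c['m10']/c['m00'],c['m01']/c['m00'])); print(nm,r,P[-1])
    print(tri(Cs,P[0],Ct,P[1]))
a=cv2.resize(s[240:330,290:390],None,fx=4,fy=4,interpolation=cv2.INTER_CUBIC)
b=cv2.resize(t[190:250,160:250],None,fx=4,fy=4,interpolation=cv2.INTER_CUBIC)
c=cv2.resize(t[170:250,320:440],None,fx=4,fy=4,interpolation=cv2.INTER_CUBIC)
d=cv2.resize(s[115:200,180:280],None,fx=3,fy=3,interpolation=cv2.INTER_CUBIC)
W=np.zeros((600,800,3),np.uint8)
for q,(x,y) in ((a,(0,0)),(b,(0,360)),(d,(400,0)),(c,(400,280))):
    hh=min(q.shape[0],600-y);ww=min(q.shape[1],800-x);W[y:y+hh,x:x+ww]=q[:hh,:ww]
cv2.imwrite("pics/crop0.png",W[:,:,::-1])
E
```

```text
teal ((339.8490295410156, 271.4717102050781), (33.79069519042969, 11.263564109802246), 74.05460357666016) (340.2894736842105, 271.6637426900585)
teal ((192.60000610351562, 217.70001220703125), (25.61444854736328, 6.008326530456543), 18.434947967529297) (192.77564102564102, 217.76282051282053)
(array([0.534605  , 0.32041649, 0.10499588]), [np.float64(0.0007475215603653389), np.float64(0.0007475215603651645)])
yellow ((275.5051574707031, 196.38661193847656), (23.65756607055664, 9.341184616088867), 66.03751373291016) (275.66161616161617, 196.63636363636363)
yellow ((280.5270080566406, 212.3378448486328), (25.810640335083008, 5.753964424133301), 9.462322235107422) (280.5, 212.34415584415584)
(array([0.53861624, 0.10350055, 0.10490221]), [np.float64(0.0006431447935100284), np.float64(0.0006431447935099831)])
```

View pics/crop0.png

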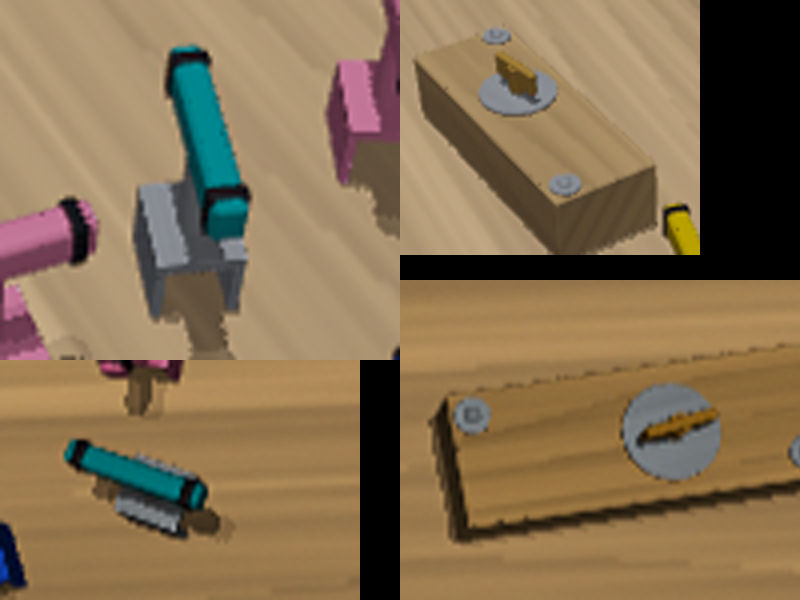

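Run:
```python
from h import *
s=cv2.imread("pics/scene0.png")[:,:,::-1].copy();t=cv2.imread("pics/top0.png")[:,:,::-1].copy()
Cs,Ct=cam("scene"),cam("top")
P=[];B=[]
for im,box,C in ((s,(205,130,236,156),Cs),(t,(370,192,404,224),Ct)):
    g=mask(im,(0,0,60),(179,70,255),box); h=cv2.convexHull(cv2.findNonZero(g)); e=cv2.fitEllipse(h); P.append(e[0]); print("washer",e)
    print(onz(C,e[0],.063))
print(tri(Cs,P[0],Ct,P[1]))
def axis(m,C,z):
    r=cv2.fitLine(cv2.findNonZero(m),cv2.DIST_L2,0,.01,.01).ravel()
    a=onz(C,r[2:]-10*r[:2],z);b=onz(C,r[2:]+10*r[:2],z);d=b-a;return np.degrees(np.arctan2(d[1],d[0]))%180
for n,im,C,box in (("s",s,Cs,(260,240,360,310)),("t",t,Ct,(150,180,230,250))):
    print("teal yaw",n,axis(mask(im,(80,120,60),(98,255,255),box),C,.1))
for n,im,C,box in (("s",s,Cs,(205,125,236,156)),("t",t,Ct,(370,192,404,224))):
    m=mask(im,(12,130,60),(24,255,255),box); ys,xs=np.where(m);print(n,len(xs),xs.min(),xs.max(),ys.min(),ys.max(),"wing yaw",axis(m,C,.09), onz(C,(xs.mean(),ys.mean()),.09))
    big((np.dstack([m]*3)),box,8,f"m_{n}.png")
```

```text
washer ((218.81704711914062, 145.16123962402344), (15.481478691101074, 26.097957611083984), 86.34785461425781)
[ 0.54676548 -0.17150784  0.063     ]
washer ((387.38720703125, 207.50650024414062), (23.068099975585938, 24.790739059448242), 125.47079467773438)
[ 0.54737795 -0.1721401   0.063     ]
(array([ 0.54702626, -0.17189824,  0.0629941 ]), [np.float64(0.0004078305531747783), np.float64(0.00040783055317501033)])
teal yaw s 66.38663385080909
teal yaw t 67.84471229383321
s 114 212 224 132 146 wing yaw 94.01447358178682 [ 0.55204844 -0.15794772  0.09      ]
t 647 370 403 192 223 wing yaw 99.08663789657012 [ 0.54218085 -0.16144005  0.09      ]
```

Candidates: teal at scene (340,272) / top (193,218), pink at (287,315) and (388,255), blue at (400,335), and yellow at (277,205). The crop shows that only the first has a teal bar over a grey steel two-jaw fork, so that is the driver. The wing screw is at scene (219,140) / top (387,207).

Call:
jog_arm(
  commands=[
    {"tx":-4,"ty":377,"az":91,"claw":0},
    {"tx":-4,"ty":377,"az":91,"claw":0},
    {"tx":-4,"ty":377,"az":91,"claw":0},
    {"tx":-4,"ty":377,"az":91,"claw":0},
    {"tx":-4,"ty":377,"az":91,"claw":0},
    {"tx":-4,"ty":377,"az":91,"claw":0},
    {"tx":-4,"ty":377,"az":91,"claw":0},
    {"tx":-4,"ty":377,"az":91,"claw":0},
    {"tx":-4,"ty":377,"az":91,"claw":0},
    {"tx":-4,"ty":377,"az":91,"claw":0},
    {"tx":-4,"ty":377,"az":91,"claw":0},
    {"tx":-4,"ty":377,"az":91,"claw":0},
    {"tx":-4,"ty":377,"az":91,"claw":0},
  ],
)

```text
schema error: expected keys tx, ty, tz, ax, ay, az, claw
```

Run:
```python
from h import *
im,C,o=grab("wrist","w1.png"); print(o["eef_pos"],np.degrees(o["eef_rot"]),np.degrees(o["joint_positions"]))
m=mask(im,(80,120,40),(98,255,255)); r=cv2.minAreaRect(cv2.findNonZero(m)); print(r)
print([onz(C,p,.104) for p in cv2.boxPoints(r)])
```

```text
[0.18666667 0.4635992  0.2309364 ] [-1.79997517e+02  4.64894792e-02  6.80665197e+01] [ 6.80664159e+01  1.22197042e+01 -1.99729919e+00  7.58294861e+01
  2.48311184e-03  8.99998962e+01]Traceback (most recent call last):
  File "<stdin>", line 3, in <module>
  File "h.py", line 27, in mask
    n,l,s,c=cv2.connectedComponentsWithStats(m); i=1+np.argmax(s[1:,4]); return (l==i).astype(np.uint8)*255
                                                     ~~~~~~~~~^^^^^^^^^
    return _wrapfunc(a, 'argmax', axis=axis, out=out, **kwds)
    return bound(*args, **kwds)
ValueError: attempt to get argmax of an empty sequence
```

View pics/w1.png

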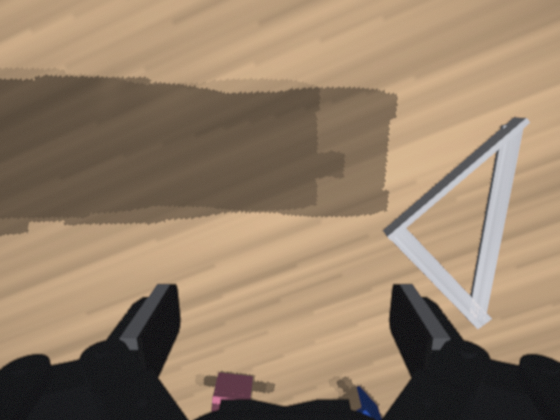

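The jog was refused because every row needs all seven keys. The picture shows the arm has not moved.

Call:
jog_arm(
  commands=[
    {"tx":-4,"ty":377,"tz":0,"ax":0,"ay":0,"az":91,"claw":0},
    {"tx":-4,"ty":377,"tz":0,"ax":0,"ay":0,"az":91,"claw":0},
    {"tx":-4,"ty":377,"tz":0,"ax":0,"ay":0,"az":91,"claw":0},
    {"tx":-4,"ty":377,"tz":0,"ax":0,"ay":0,"az":91,"claw":0},
    {"tx":-4,"ty":377,"tz":0,"ax":0,"ay":0,"az":91,"claw":0},
    {"tx":-4,"ty":377,"tz":0,"ax":0,"ay":0,"az":91,"claw":0},
    {"tx":-4,"ty":377,"tz":0,"ax":0,"ay":0,"az":91,"claw":0},
    {"tx":-4,"ty":377,"tz":0,"ax":0,"ay":0,"az":91,"claw":0},
    {"tx":-4,"ty":377,"tz":0,"ax":0,"ay":0,"az":91,"claw":0},
    {"tx":-4,"ty":377,"tz":0,"ax":0,"ay":0,"az":91,"claw":0},
    {"tx":-4,"ty":377,"tz":0,"ax":0,"ay":0,"az":91,"claw":0},
    {"tx":-4,"ty":377,"tz":0,"ax":0,"ay":0,"az":91,"claw":0},
    {"tx":-4,"ty":377,"tz":0,"ax":0,"ay":0,"az":91,"claw":0},
  ],
)

```text
time: 1.82
eef_pos: [0.5349, 0.3193, 0.2313]
eef_rot: [-3.142, 0.0, -0.4]
contact_force: [0.4, 0.3, -0.2]
width: 0.0853
```

Run:
```python
from h import *
im,C,o=grab("wrist","w2.png"); print(o["time"],o["eef_pos"],np.degrees(o["eef_rot"]),np.degrees(o["joint_positions"]))
m=mask(im,(80,120,40),(98,255,255)); r=cv2.minAreaRect(cv2.findNonZero(m)); print(r)
for p in cv2.boxPoints(r): print(onz(C,p,.104))
```

```text
1.825 [0.53494326 0.31930924 0.23130573] [-1.79999455e+02  1.02390373e-03 -2.28914005e+01] [3.08325225e+01 2.75271234e+01 1.96948075e+01 8.21678503e+01
 1.14811274e-03 1.43723923e+02]
((283.24334716796875, 205.9840545654297), (82.19837188720703, 18.536941528320312), 89.26547241210938)
[0.54013593 0.35197146 0.104     ]
[0.55298104 0.3467353  0.104     ]
[0.5282492  0.28496105 0.104     ]
[0.51442495 0.29057947 0.104     ]
```

View pics/w2.png

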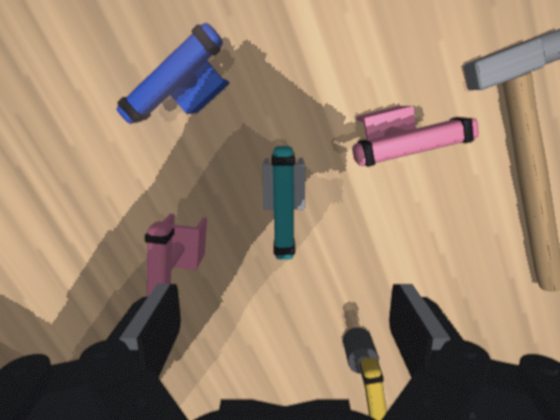

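The picture shows the teal bar lined up with the image columns at (283,206), with the rings at rows 158 and 250. The fingers' path clears the pink bars. Descending to grasp.

Call:
jog_arm(
  commands=[
    {"tx":-0.5,"ty":1,"tz":50,"ax":0,"ay":0,"az":-0.6,"claw":0},
    {"tx":-0.5,"ty":1,"tz":95,"ax":0,"ay":0,"az":-0.6,"claw":0},
    {"tx":-0.5,"ty":1,"tz":130,"ax":0,"ay":0,"az":-0.6,"claw":0},
    {"tx":-0.5,"ty":1,"tz":155,"ax":0,"ay":0,"az":-0.6,"claw":0},
    {"tx":-0.5,"ty":1,"tz":155,"ax":0,"ay":0,"az":-0.6,"claw":0},
    {"tx":-0.5,"ty":1,"tz":155,"ax":0,"ay":0,"az":-0.6,"claw":1},
    {"tx":-0.5,"ty":1,"tz":155,"ax":0,"ay":0,"az":-0.6,"claw":1},
    {"tx":-0.5,"ty":1,"tz":155,"ax":0,"ay":0,"az":-0.6,"claw":1},
    {"tx":-0.5,"ty":1,"tz":155,"ax":0,"ay":0,"az":-0.6,"claw":1},
    {"tx":-0.5,"ty":1,"tz":155,"ax":0,"ay":0,"az":-0.6,"claw":1},
    {"tx":-0.5,"ty":1,"tz":155,"ax":0,"ay":0,"az":-0.6,"claw":1},
    {"tx":-0.5,"ty":1,"tz":155,"ax":0,"ay":0,"az":-0.6,"claw":1},
  ],
  force=70,
)

```text
time: 3.38
eef_pos: [0.5342, 0.3188, 0.0769]
eef_rot: [-3.141, -0.0, -0.39]
contact_force: [-1.9, -0.0, 6.0]
width: 0.015
```

Run:
```python
from h import *
im,C,o=grab("wrist","w3.png"); print(o)
```

```text
{'time': 3.375, 'joint_positions': array([5.37853039e-01, 5.29056670e-01, 2.73262313e-02, 1.06836098e+00,
       2.06014443e-04, 2.49832883e+00]), 'joint_velocities': array([ 0.00055373, -0.00036717, -0.00080989, -0.00023961, -0.00045474,
       -0.00164875]), 'joint_efforts': array([-6.45524114e-01, -9.02102780e+01,  4.48953223e+01, -7.36497268e-01,
       -2.90902918e-01,  2.50393341e-04]), 'eef_pos': array([0.53424353, 0.31875997, 0.07686148]), 'eef_rot': array([-3.14090505e+00, -2.57972389e-04, -3.89679476e-01]), 'contact_force': array([-1.88888812, -0.03907568,  5.95494963]), 'moment': array([-0.00772601,  0.34567742,  0.00988227]), 'width': 0.014978541262219737}
```

View pics/w3.png

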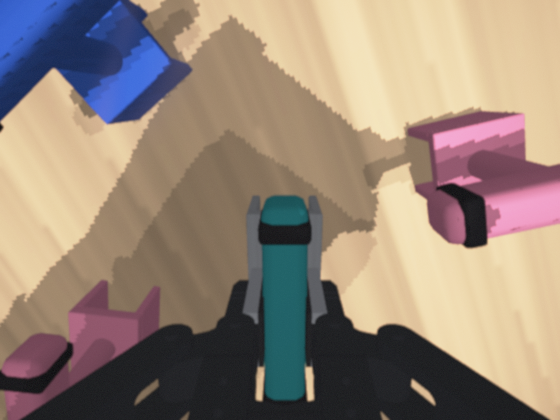

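The picture shows the bar pinched at its middle: ring at (285,232), bar upright between the pads, opening 15 mm. Lifting now, then carrying it high over the yellow driver to a spot where the camera looks straight down on the wing.

Call:
jog_arm(
  commands=[
    {"tx":0,"ty":0,"tz":-20,"ax":0,"ay":0,"az":0,"claw":1},
    {"tx":0,"ty":0,"tz":-60,"ax":0,"ay":0,"az":0,"claw":1},
    {"tx":0,"ty":0,"tz":-110,"ax":0,"ay":0,"az":0,"claw":1},
    {"tx":0,"ty":0,"tz":-150,"ax":0,"ay":0,"az":0,"claw":1},
    {"tx":10,"ty":22,"tz":-150,"ax":0,"ay":0,"az":-2,"claw":1},
    {"tx":28,"ty":62,"tz":-150,"ax":0,"ay":0,"az":-4,"claw":1},
    {"tx":50,"ty":108,"tz":-150,"ax":0,"ay":0,"az":-8,"claw":1},
    {"tx":72,"ty":156,"tz":-150,"ax":0,"ay":0,"az":-11,"claw":1},
    {"tx":95,"ty":205,"tz":-150,"ax":0,"ay":0,"az":-14,"claw":1},
    {"tx":118,"ty":254,"tz":-150,"ax":0,"ay":0,"az":-17,"claw":1},
    {"tx":140,"ty":303,"tz":-150,"ax":0,"ay":0,"az":-20,"claw":1},
    {"tx":163,"ty":352,"tz":-150,"ax":0,"ay":0,"az":-23,"claw":1},
    {"tx":186,"ty":401,"tz":-150,"ax":0,"ay":0,"az":-26,"claw":1},
    {"tx":207,"ty":447,"tz":-150,"ax":0,"ay":0,"az":-29,"claw":1},
    {"tx":225,"ty":486,"tz":-150,"ax":0,"ay":0,"az":-31,"claw":1},
    {"tx":239,"ty":516,"tz":-150,"ax":0,"ay":0,"az":-32,"claw":1},
    {"tx":239,"ty":516,"tz":-150,"ax":0,"ay":0,"az":-32,"claw":1},
    {"tx":239,"ty":516,"tz":-150,"ax":0,"ay":0,"az":-32,"claw":1},
  ],
  force=70,
)

```text
time: 5.68
eef_pos: [0.559, -0.2492, 0.2261]
eef_rot: [-3.141, 0.0, 0.168]
contact_force: [1.1, 0.3, -3.4]
width: 0.0155
```

Run:
```python
from h import *
im,C,o=grab("wrist","w4.png"); print(o["time"],o["eef_pos"],np.degrees(o["eef_rot"]),o["width"],o["contact_force"],np.degrees(o["joint_positions"]))
big(im,(200,20,370,160),4,"w4c.png")
```

```text
5.675 [ 0.55895808 -0.2492087   0.22605058] [-1.79968148e+02  2.45098207e-02  9.64929345e+00] 0.015503519441985112 [ 1.07944194  0.31008388 -3.42980303] [-2.40361244e+01  2.60896165e+01  1.67110418e+01  8.06594860e+01
  1.29099653e-02  5.63145847e+01]
```

View pics/w4.png

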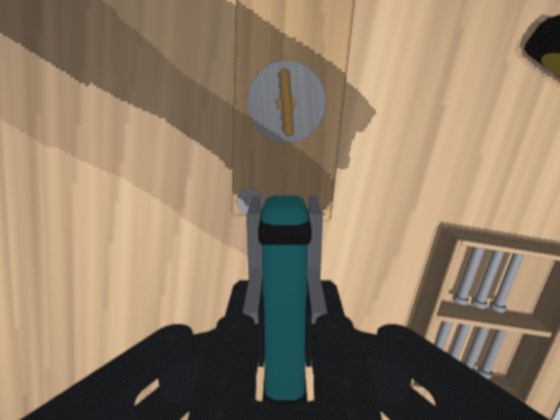

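View pics/w4c.png

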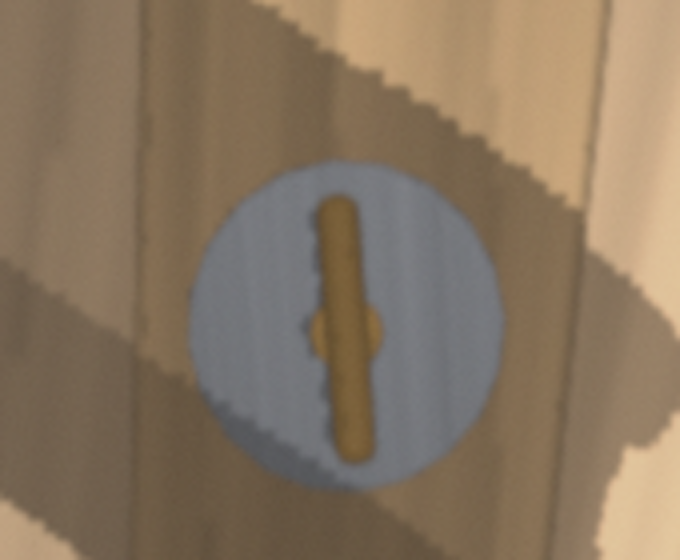

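The picture shows the wing at (287,101) on the washer at (287,101), leaning only slightly off the slot direction, and the driver is upright in the grip. Measuring the offset.

Run:
```python
from h import *
im=cv2.imread("pics/w4.png")[:,:,::-1].copy(); o=manip.get_obs(); C=cam("wrist",o)
box=(240,50,335,150)
w=mask(im,(8,110,40),(22,255,255),(262,60,312,140)); 
w2=cv2.morphologyEx(w,cv2.MORPH_OPEN,np.ones((3,3))); r=cv2.minAreaRect(cv2.findNonZero(w2)); print("wing",r,cv2.countNonZero(w))
l=cv2.fitLine(cv2.findNonZero(w2),cv2.DIST_L2,0,.01,.01).ravel();
a,b=[onz(C,l[2:]+k*l[:2],.09) for k in(-20,20)];d=b-a;yw=np.degrees(np.arctan2(d[1],d[0]))%180
print("wing yaw",yw,"centre",onz(C,r[0],.09),onz(C,l[2:],.09))
g=mask(im,(90,0,50),(135,110,255),box); e=cv2.fitEllipse(cv2.convexHull(cv2.findNonZero(g|w))); print("washer",e,onz(C,e[0],.063))
t=cv2.fitLine
# triangulate washer with top cam
Ct=cam("top");Cs=cam("scene")
print(tri(C,e[0],Ct,(387.39,207.51)),tri(C,e[0],Cs,(218.8,145.16)))
# driver bar direction in grip (top face)
m=mask(im,(80,120,40),(98,255,255)); 
# left/right edges of bar
rows=range(260,380,4);ed=np.array([(y,np.where(m[y])[0].min(),np.where(m[y])[0].max()) for y in rows]);print(ed[::6])
c=np.c_[(ed[:,1]+ed[:,2])/2,ed[:,0]].astype(np.float32);l=cv2.fitLine(c,cv2.DIST_L2,0,.01,.01).ravel()
zt=o["eef_pos"][2]+.0302
a,b=[onz(C,l[2:]+k*l[:2],zt) for k in(-40,40)];d=b-a;print("bar yaw",np.degrees(np.arctan2(d[1],d[0]))%180,a,b)
ys,xs=np.where(m);print(ys.min(),ys.max())
T=R.from_euler("xyz",o["eef_rot"]).as_matrix()
for P in (onz(C,e[0],.063),onz(C,r[0],.09)): print("tool delta mm",T.T@(P-o["eef_pos"])*1000)
print("bar mid in tool",T.T@((a+b)/2-o["eef_pos"])*1000)
```

```text
wing ((286.0, 102.0), (64.0, 16.0), 90.0) 635
wing yaw 104.34328630843352 centre [ 0.54788319 -0.17282476  0.09      ] [ 0.54792216 -0.17275094  0.09      ]
washer ((286.10687255859375, 100.93792724609375), (76.80722045898438, 80.3351821899414), 1.282339334487915) [ 0.54795335 -0.17227472  0.063     ]
(array([ 0.54781071, -0.1724024 ,  0.06160846]), [np.float64(0.0001896390962456132), np.float64(0.00018963909624562076)]) (array([ 0.54732609, -0.17204425,  0.06280102]), [np.float64(0.0006695735471487922), np.float64(0.0006695735471483914)])
[[260 263 306]
 [284 263 306]
 [308 264 305]
 [332 264 305]
 [356 264 305]]
bar yaw 99.6698111015591 [ 0.55641561 -0.22856327  0.25641341] [ 0.5620169  -0.26143644  0.25641341]
244 400
tool delta mm [  1.96252821 -77.24984942 163.24533181]
tool delta mm [  1.79410006 -76.73079482 136.24515268]
bar mid in tool [  0.77543837  -3.74765777 -30.19862431]
```

Call:
jog_arm(
  commands=[
    {"tx":0.5,"ty":-25,"tz":0,"ax":0,"ay":0,"az":-1.5,"claw":1},
    {"tx":1,"ty":-55,"tz":0,"ax":0,"ay":0,"az":-3,"claw":1},
    {"tx":1.3,"ty":-77.3,"tz":0,"ax":0,"ay":0,"az":-4.4,"claw":1},
    {"tx":1.3,"ty":-77.3,"tz":0,"ax":0,"ay":0,"az":-4.4,"claw":1},
    {"tx":1.3,"ty":-77.3,"tz":20,"ax":0,"ay":0,"az":-4.4,"claw":1},
    {"tx":1.3,"ty":-77.3,"tz":40,"ax":0,"ay":0,"az":-4.4,"claw":1},
    {"tx":1.3,"ty":-77.3,"tz":48,"ax":0,"ay":0,"az":-4.4,"claw":1},
    {"tx":1.3,"ty":-77.3,"tz":48,"ax":0,"ay":0,"az":-4.4,"claw":1},
    {"tx":1.3,"ty":-77.3,"tz":48,"ax":0,"ay":0,"az":-4.4,"claw":1},
  ],
  force=70,
)

```text
time: 6.85
eef_pos: [0.5478, -0.1734, 0.1791]
eef_rot: [3.141, -0.001, 0.245]
contact_force: [-0.1, -0.3, -2.7]
width: 0.0151
```

Run:
```python
from h import *
im,C,o=grab("wrist","w5.png"); print(o["time"],o["eef_pos"],np.degrees(o["eef_rot"]),o["width"],o["contact_force"])
s,_,_=grab("scene","s5.png");t,_,_=grab("top","t5.png")
a=cv2.resize(s[70:200,160:290],(400,400),interpolation=cv2.INTER_CUBIC);b=cv2.resize(t[150:250,340:440],(400,400),interpolation=cv2.INTER_CUBIC)
cv2.imwrite("pics/c5.png",np.hstack([a,b])[:,:,::-1])
```

```text
6.85 [ 0.54782347 -0.17335939  0.17910528] [ 1.79965729e+02 -5.20165633e-02  1.40607518e+01] 0.015142874196351222 [-0.07944276 -0.30238516 -2.72803374]
```

View pics/w5.png

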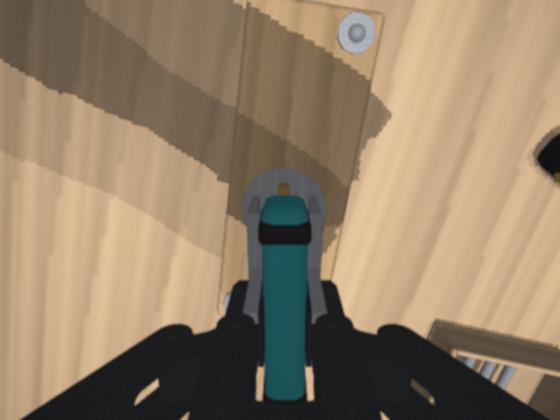

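View pics/c5.png

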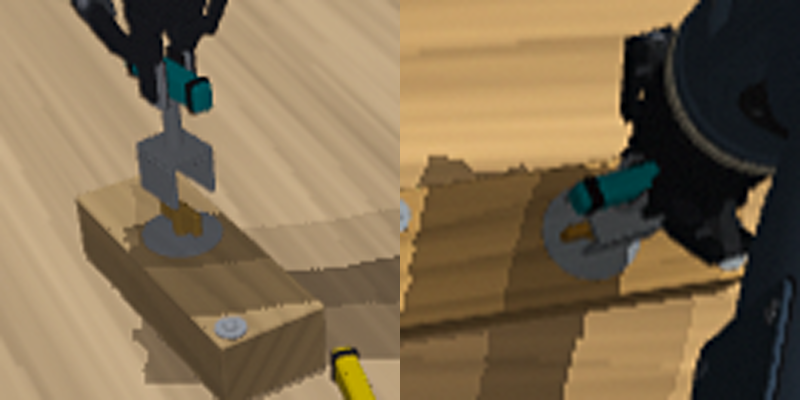

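The picture shows the slot over the wing: wing tip at (284,188), bar at col 285. In the scene crop the fork straddles the wing with the feet about 12 mm above its top. Correcting 1 mm and lowering.

Call:
jog_arm(
  commands=[
    {"tx":0,"ty":-1,"tz":0,"ax":0,"ay":0,"az":0,"claw":1},
    {"tx":0,"ty":-1,"tz":15,"ax":0,"ay":0,"az":0,"claw":1},
    {"tx":0,"ty":-1,"tz":27,"ax":0,"ay":0,"az":0,"claw":1},
    {"tx":0,"ty":-1,"tz":34,"ax":0,"ay":0,"az":0,"claw":1},
    {"tx":0,"ty":-1,"tz":37,"ax":0,"ay":0,"az":0,"claw":1},
    {"tx":0,"ty":-1,"tz":38.5,"ax":0,"ay":0,"az":0,"claw":1},
    {"tx":0,"ty":-1,"tz":38.5,"ax":0,"ay":0,"az":0,"claw":1},
  ],
  force=70,
)

```text
time: 7.88
eef_pos: [0.5474, -0.1723, 0.1401]
eef_rot: [3.141, -0.0, 0.246]
contact_force: [0.5, 0.3, -3.2]
width: 0.015
```

Run:
```python
from h import *
o=manip.get_obs(); print(o["time"],o["eef_pos"],np.degrees(o["eef_rot"]),o["width"],o["contact_force"],o["moment"])
```

```text
7.875 [ 0.5473767  -0.17225566  0.14011677] [ 1.79982087e+02 -2.84596114e-02  1.40681276e+01] 0.014975280760684174 [ 0.5071272   0.33800741 -3.20728858] [-0.00208133 -0.00813747 -0.03172772]
```

Call:
jog_arm(
  commands=[
    {"tx":0,"ty":0,"tz":0.4,"ax":0,"ay":0,"az":0,"claw":1},
    {"tx":0,"ty":0,"tz":0.8,"ax":0,"ay":0,"az":0,"claw":1},
    {"tx":0,"ty":0,"tz":0.8,"ax":0,"ay":0,"az":0,"claw":1},
  ],
  force=70,
)

```text
time: 8.25
eef_pos: [0.5475, -0.1723, 0.1399]
eef_rot: [3.141, -0.001, 0.246]
contact_force: [-3.7, 0.7, 7.7]
width: 0.0152
```

Run:
```python
from h import *
im,C,o=grab("wrist","w6.png"); print(o["time"],o["eef_pos"],np.degrees(o["eef_rot"]),o["width"],o["contact_force"],o["moment"])
s,_,_=grab("scene","s6.png")
a=cv2.resize(s[90:190,170:270],(400,400),interpolation=cv2.INTER_CUBIC);b=cv2.resize(im[100:300,190:390],(400,400),interpolation=cv2.INTER_CUBIC)
cv2.imwrite("pics/c6.png",np.hstack([a,b])[:,:,::-1])
```

```text
8.25 [ 0.5474802  -0.17229984  0.13985488] [ 1.79959754e+02 -5.82619492e-02  1.40662910e+01] 0.015173327062925939 [-3.65916287  0.71374131  7.66732151] [0.02540771 0.72762636 0.03984062]
```

View pics/c6.png

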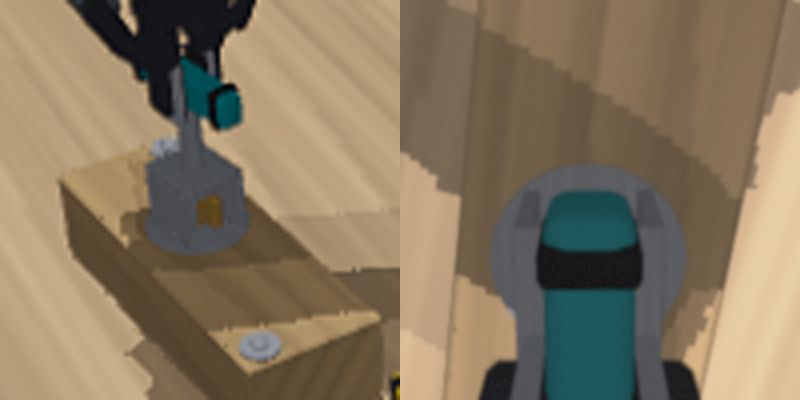

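The driver is seated: feet on the washer, with contact at 0.1399, which matches 63 mm. The wing shows in the slot mouth at crop (208,210), and the fork is central on the washer. Now turning clockwise.

Call:
jog_arm(
  commands=[
    {"tx":0,"ty":0,"tz":-0.4,"ax":0,"ay":0,"az":3,"claw":1},
    {"tx":0,"ty":0,"tz":-0.4,"ax":0,"ay":0,"az":9,"claw":1},
    {"tx":0,"ty":0,"tz":-0.4,"ax":0,"ay":0,"az":15,"claw":1},
    {"tx":0,"ty":0,"tz":-0.4,"ax":0,"ay":0,"az":21,"claw":1},
    {"tx":0,"ty":0,"tz":-0.4,"ax":0,"ay":0,"az":26,"claw":1},
    {"tx":0,"ty":0,"tz":-0.4,"ax":0,"ay":0,"az":30,"claw":1},
    {"tx":0,"ty":0,"tz":-0.4,"ax":0,"ay":0,"az":34,"claw":1},
    {"tx":0,"ty":0,"tz":-0.4,"ax":0,"ay":0,"az":38,"claw":1},
  ],
  force=80,
)

```text
time: 9.35
eef_pos: [0.5481, -0.1723, 0.1399]
eef_rot: [-3.141, -0.002, -0.42]
contact_force: [2.7, -1.2, -1.8]
width: 0.0147
```

Run:
```python
from h import *
o=manip.get_obs(); print(o["time"],o["eef_pos"],np.degrees(o["eef_rot"]),o["width"],o["contact_force"],o["moment"])
```

```text
9.35 [ 0.548081   -0.17230489  0.13991074] [-1.79970411e+02 -1.09238763e-01 -2.40537482e+01] 0.014710535193257893 [ 2.71618421 -1.2441016  -1.75195204] [-0.15302561 -0.99956334  0.14698906]
```

Call:
jog_arm(
  commands=[
    {"tx":0,"ty":0,"tz":0,"ax":0,"ay":0,"az":4,"claw":1},
    {"tx":0,"ty":0,"tz":0,"ax":0,"ay":0,"az":8,"claw":1},
    {"tx":0,"ty":0,"tz":0,"ax":0,"ay":0,"az":13,"claw":1},
    {"tx":0,"ty":0,"tz":0,"ax":0,"ay":0,"az":18,"claw":1},
    {"tx":0,"ty":0,"tz":0,"ax":0,"ay":0,"az":23,"claw":1},
    {"tx":0,"ty":0,"tz":0,"ax":0,"ay":0,"az":28,"claw":1},
    {"tx":0,"ty":0,"tz":0,"ax":0,"ay":0,"az":33,"claw":1},
    {"tx":0,"ty":0,"tz":0,"ax":0,"ay":0,"az":38,"claw":1},
    {"tx":0,"ty":0,"tz":0,"ax":0,"ay":0,"az":38,"claw":1},
  ],
  force=80,
)

```text
time: 10.48
eef_pos: [0.548, -0.1726, 0.14]
eef_rot: [-3.14, -0.002, -1.081]
contact_force: [3.7, -3.4, 0.7]
width: 0.0145
```

Run:
```python
from h import *
im,C,o=grab("wrist","w7.png"); print(o["time"],o["eef_pos"],np.degrees(o["eef_rot"]),o["width"],o["contact_force"],o["moment"])
s,_,_=grab("scene","s7.png")
a=cv2.resize(s[90:190,170:270],(400,400),interpolation=cv2.INTER_CUBIC);b=cv2.resize(im[100:300,190:390],(400,400),interpolation=cv2.INTER_CUBIC)
cv2.imwrite("pics/c7.png",np.hstack([a,b])[:,:,::-1])
```

```text
10.475 [ 0.5480114  -0.17262332  0.13996142] [-1.79933329e+02 -9.75446420e-02 -6.19251105e+01] 0.014525108250596034 [ 3.69964083 -3.35004296  0.68385579] [-0.87973183 -0.97196154  0.07146549]
```

View pics/c7.png

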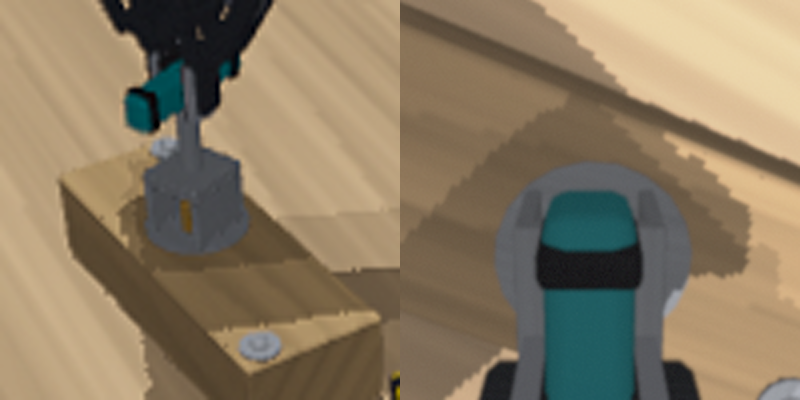

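Driver and bar turned 76° without slipping in the grip. The fork is still flat on the washer and the wing stands diagonally in the slot at crop (186,215). Unloading by 2°, releasing, then going straight up.

Call:
jog_arm(
  commands=[
    {"tx":0,"ty":0,"tz":0,"ax":0,"ay":0,"az":-2,"claw":1},
    {"tx":0,"ty":0,"tz":0,"ax":0,"ay":0,"az":-2,"claw":1},
    {"tx":0,"ty":0,"tz":0,"ax":0,"ay":0,"az":-2,"claw":0},
    {"tx":0,"ty":0,"tz":0,"ax":0,"ay":0,"az":-2,"claw":0},
    {"tx":0,"ty":0,"tz":0,"ax":0,"ay":0,"az":-2,"claw":0},
    {"tx":0,"ty":0,"tz":0,"ax":0,"ay":0,"az":-2,"claw":0},
    {"tx":0,"ty":0,"tz":0,"ax":0,"ay":0,"az":-2,"claw":0},
    {"tx":0,"ty":0,"tz":0,"ax":0,"ay":0,"az":-2,"claw":0},
  ],
  force=80,
)

```text
time: 11.58
eef_pos: [0.5472, -0.1721, 0.1394]
eef_rot: [-3.142, 0.0, -1.046]
contact_force: [0.1, 0.4, 0.7]
width: 0.0855
```

Call:
jog_arm(
  commands=[
    {"tx":0,"ty":0,"tz":-15,"ax":0,"ay":0,"az":0,"claw":0},
    {"tx":0,"ty":0,"tz":-40,"ax":0,"ay":0,"az":0,"claw":0},
    {"tx":0,"ty":0,"tz":-80,"ax":0,"ay":0,"az":0,"claw":0},
    {"tx":0,"ty":0,"tz":-120,"ax":0,"ay":0,"az":0,"claw":0},
    {"tx":0,"ty":0,"tz":-140,"ax":0,"ay":0,"az":0,"claw":0},
    {"tx":0,"ty":0,"tz":-140,"ax":0,"ay":0,"az":0,"claw":0},
    {"tx":0,"ty":0,"tz":-140,"ax":0,"ay":0,"az":0,"claw":0},
  ],
)

```text
time: 12.45
eef_pos: [0.547, -0.1721, 0.279]
eef_rot: [3.141, 0.0, -1.046]
contact_force: [0.6, 1.0, 0.1]
width: 0.0856
```

Run:
```python
from h import *
im,C,o=grab("wrist","w8.png"); print(o["time"],o["eef_pos"],np.degrees(o["eef_rot"]),o["width"],o["contact_force"])
s,_,_=grab("scene","s8.png")
a=cv2.resize(s[90:190,170:270],(400,400),interpolation=cv2.INTER_CUBIC);b=cv2.resize(im[100:300,190:390],(400,400),interpolation=cv2.INTER_CUBIC)
cv2.imwrite("pics/c8.png",np.hstack([a,b])[:,:,::-1])
m=mask(im,(80,120,40),(98,255,255)); l=cv2.fitLine(cv2.findNonZero(m),cv2.DIST_L2,0,.01,.01).ravel()
r=cv2.minAreaRect(cv2.findNonZero(m));z=.167
p,q=[onz(C,l[2:]+k*l[:2],z) for k in(-40,40)];d=q-p;print(r,"bar yaw",np.degrees(np.arctan2(d[1],d[0]))%180,np.mean([onz(C,x,z) for x in cv2.boxPoints(r)],0))
```

```text
12.45 [ 0.54700511 -0.17210217  0.27900957] [ 1.79980627e+02  2.28095011e-02 -5.99321018e+01] 0.0856231263429278 [0.60262281 1.00882959 0.13464097]
((285.0, 210.5), (87.0, 20.0), 90.0) bar yaw 30.327693215987637 [ 0.54700481 -0.17228681  0.167     ]
```

View pics/w8.png

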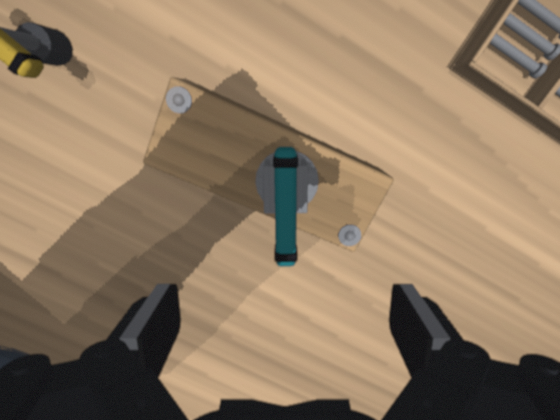

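View pics/s8.png

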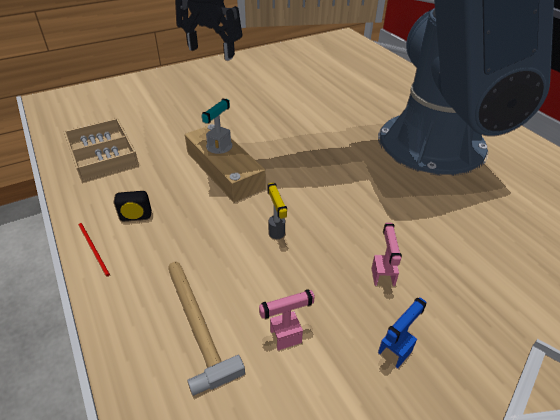

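View pics/c8.png

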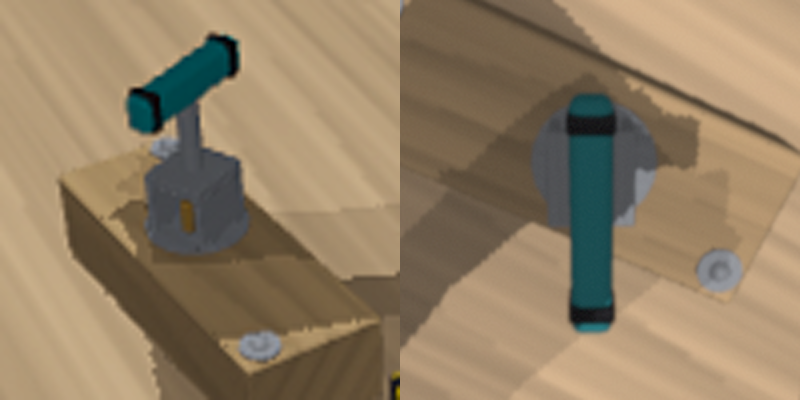

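The driver stands upright on the washer with its bar centred at (0.547, -0.172), the gripper is clear, and the yellow driver is still at (277,210). Handing in.

Run:
```python
from h import *
print(manip.close_job())
```

```text
the job is handed in; nothing more can be done
None
```

The job is handed in at about 12.5 s of the 48 s allowed. The teal driver is standing upright on the wing screw, and the screw has turned about 48° clockwise.

**What I did:** I pinched the teal driver at mid-bar and carried it high over the yellow one. I lined its slot up with the wing and set the jaws on the washer. I then turned it 76° clockwise, let go and lifted the gripper straight up.

**Last checks:**
- **Seating:** the jaws met the washer at 63 mm, as the text says. The bar centre was within about 1 mm of the screw axis after release.
- **Screw turn:** I did not measure the 48° directly. It is the 76° of driver turn less the 28° of free play. A wrist torque of about 0.15 N m during the turn and the wing standing askew in the slot both agree with the screw having been driven.
- **Rest of the scene:** the gripper is clear and the yellow driver still stands where it was.

**Failures and disagreements:**
- My first move call was refused because rows lacked some keys, and nothing moved.
- Early wing directions from the fixed cameras disagreed (94° and 99°). I used the wrist camera's straight-down view, which gave 104°.
- The cameras put the screw within about 1 mm of each other.

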